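# Step a saddle spacer along a stop rail to set equal gaps

## Robot

A 7-joint arm with a two-finger parallel gripper is mounted at the origin on a cart in front of the work surface, level with it; the furniture and walls round the work are solid. World frame = base frame: x ahead of the robot, y to its left, z up, the work surface at z = 0. Lengths are in mm, angles in rad, forces in N, time in s.
With the tool pointing down it reaches from about 425 to 875 mm from the base axis. Payload 4.7 kg.
Tool frame: the origin (TCP) lies on the front face of the gripper's body, between the roots of the fingers; the fingertips stand 73 mm ahead of it and the grasp point (between the pads) lies 54 mm ahead of it; z points along the fingers, y is the line along which they close (so a half turn about z gives the same grasp; the last joint's range is limited). The gripper opens to 85 mm and grips with 20 to 120 N. Pads are 22 mm wide; open, the fingers measure 114 mm over their backs; the gripper's body (76 mm by 85 mm) begins 54 mm behind the grasp point. The pads swing forward as they close: fully open they stand 13 mm farther back than shut.
Start: joints at [1.327, 0.321, -0.07, 1.45, 0.023, 1.371, -0.057], TCP at [165.7, -628.538, 303.949] pointing down, gripper open.
Joint ranges: [-2.86, 2.86], [-0.3, 2.09], [-1.38, 1.24], [0.06, 2.45], [-1.56, 4.7], [0.09, 2.05], [-2.69, 2.69]. Speed limits (rad/s): [2.57, 2.57, 3.14, 3.14, 3.14, 3.14, 3.14].

## Interface

Orientations are given as a 3x3 rotation matrix whose columns are the frame's x, y, z axes.
In Python, from plant import status, cams, robot gives the robot as it stands.
- The arm moves only by the tool move_arm, never from a script. Its argument "steps" is a list of rows, each a list of 3 entries, a list of its own where there are three numbers: the finger opening in m, from 0 to 0.0854, then the shift along the world's x, y, z in m, then the turn about the world's z in degrees. In form: [[grip, [tx, ty, tz], turn], ...]. A call has 1 to 5 rows; each row shifts and turns the commanded pose from where the row before left it; what a row does not reach is not made up. A row lasts 1/12 s, in which the tool goes at most 41.7 mm and 7.16 degrees, less where a joint would pass 70% of its speed; a pose out of reach is approached as far as the arm can. A call is refused whole if a number of a shift passes 0.0417 or a number of a turn 7.16, either way. A call with a gripper value outside its range is refused whole. The fingers move at their own pace and stop on an object; "grip_force" is the grip in N (left out, the last holds). Time passes only in rows, so rows that do not move let the fingers close. It gives the time, the measured TCP pose, the force, the opening and the grip force at its end, in the units of the state.
- status.read_state(): the state, without advancing time (a new reading comes with each control period).
- cams.capture(name): name is "side" or "top"; returns the picture (384x512x3 uint8, red, green, blue); there is no depth.
- cams.camera_params(name): a dict with "intrinsics" (3x3 intrinsics, pixels), "D" ([k1, k2, p1, p2, k3] as OpenCV has them; the pictures are not rectified), "rvec" (rotation vector, rad) and "tvec" (3), from world to camera coordinates, as OpenCV has them. Camera axes: x right, y down, z forward; pixel columns grow to the right and rows downward; lengths in mm; the calibration is good to about 2 mm. A picture is of the moment at which its call begins. camera_params takes no time and is no camera call.
- robot.hand_in(): hands the job in; it is judged then, once.
The state is a dict: "clock": time; "joint_pos": joint angles; "qvel": joint speeds; "effort": joint torques, N m; "tool_pos": TCP position; "eef_rot": TCP orientation; "ft_force": force on the tool from outside, world axes, zero at the start; "ft_torque": the same for the moment, N m; "finger_gap": opening from 0.0 (shut) to 1.0 (fully open); "gripper_force": force on a finger pad.
Only numpy, scipy, OpenCV 4.12 (cv2) and the standard library are available. Lean on these libraries where they do the work, as an engineer would, in place of code of your own. Each camera call takes 0.05 s, during which the arm holds its last target. There are 200 camera calls.

## Task

Set the rail's two steel sliding stops to equal gaps with the blue saddle spacer (the orange one is the wrong width): lower it over the steel stop next to the red fixed one, thick leg towards the red stop, and draw it along until the thick leg just meets the red stop. Lift it off, step it over the other steel stop and draw that one in the same way until the thick leg just meets the first steel stop, without shifting that one. Then stand the blue spacer upright on the bench in front of the rail and let go.

Things in the scene. Friction and masses are not known exactly. Their poses are not given: they have to be found in the camera images.
- blue_spacer: Loose blue saddle spacer, inverted U with a handle; 32 mm along x, 0.15 kg. Origin at foot height under the middle of cavity and handle. +y to the thick leg, yaw within 26 deg of the world's. Along y: cavity -19..19 mm, thick leg 19..45, thin leg -29..-19. Roof of cavity 34 mm up, saddle top 44; handle y -11..11, to 89 mm up. Drawn to +y over a stop it leaves a 40 mm gap. Orange twin: 12 mm leg.
- rail: Aluminium stop rail, fixed: plate 60 (x) x 240 (y) x 10 mm, marked every 10 mm. Origin: middle of its underside, z = 0 (black mat level; the bare worktop beside the mat is 2.5 mm lower). Its y axis runs along the rail to the fixed red stop, a block 50 (x) x 24 (y) mm, 40 mm above the plate, centred at y = +100 mm (inner face at +88). Yaw within 15 deg of the world's.
- near_stop_top (a point): Middle of the top face (50 mm above the bench) of the steel sliding stop next to the red one: block 50 (x) x 24 (y) x 40 mm on the plate, black knob 12 mm out at its front (-x). Slides only along the rail's y, about 3 N friction, stays where left. Starts 28 to 50 mm too far from the red stop.
- far_stop_top (a point): Middle of the top face (50 mm above the bench) of the outer steel sliding stop; same size, knob and friction as the near one. Starts 44 to 74 mm too far out.
There are look-alikes about, which are no part of the job. There is more than one size of the blue_spacer; the one meant has the size given above.

How it is judged (in metres and radians):
On the way, in this order (a step that is already met when the one before it is completed fails the run):
1. the blue spacer sits over the near steel stop, whose gap to the red stop is 40 mm within 10 mm (horizontal distance between blue_spacer and near_stop_top below 0.025 m and height (world z) of blue_spacer below 0.035 m and y of near_stop_top in the frame of rail between 0.026 and 0.046 m), for 0.1 s.
2. the blue spacer sits over the far steel stop, whose gap to the near steel stop is 40 mm within 10 mm (horizontal distance between blue_spacer and far_stop_top below 0.025 m and height (world z) of blue_spacer below 0.035 m and horizontal distance between near_stop_top and far_stop_top between 0.054 and 0.074 m), for 0.1 s.
At the end, for the whole second after the job is handed in: The gap between red and near steel stop and the gap between the two steel stops are each 40 mm within 10 mm, and the blue spacer stands upright (within about 8 degrees), released and at rest, on the bench in front of the rail (y of near_stop_top in the frame of rail between 0.026 and 0.046 m and horizontal distance between near_stop_top and far_stop_top between 0.054 and 0.074 m and x of blue_spacer in the frame of rail below -0.03 m and height (world z) of blue_spacer between -0.01 and 0.008 m and angle between blue_spacer's own z axis and vertical below 0.15 rad and linear speed of blue_spacer below 0.02 m/s); the robot touches nothing.
It also fails if it takes over 56 s, if anything falls off the work surface, if the arm or the gripper's body presses on something with over 40 N, if the wrist force passes 120 N, or if a joint passes its speed limit or range.

## Working session

There is one attempt and no reset: what is moved stays moved. The work goes in short steps, Python scripts to look and compute and a tool call to move; the robot and the scene stay as the last step left them, time stands still between calls to the robot, and variables do not carry over. Pictures are saved under pics/ and viewed, at most 10 in all, crops included, and the job is handed in when it is done.

Besides the shell and the picture viewer there is one more tool, called as a command line: name --argument value ..., lists and objects as JSON in quotes. move_arm: Moves the arm, as the interface text tells. Its arguments: {"type":"object","properties":{"steps":{"type":"array","items":{"type":"array"}},"grip_force":{"type":"number"}},"required":["steps"]}

```bash
mkdir -p pics; ls; python3 - <<'E'
from plant import status,cams
import cv2,numpy as np
s=status.read_state();print(s['clock'],s['tool_pos'],np.round(s['eef_rot'],3).tolist(),s['finger_gap'])
for n in('top','side'):
    im=cams.capture(n);cv2.imwrite(f'pics/{n}0.png',im[:,:,::-1])
    p=cams.camera_params(n);R,_=cv2.Rodrigues(np.array(p['rvec'],float));print(n,np.array(p['intrinsics']).tolist(),p['D'],(-R.T@np.array(p['tvec']).ravel()).round(),R.round(2).tolist())
a=cv2.imread('pics/top0.png');b=cv2.imread('pics/side0.png')
cv2.imwrite('pics/both0.png',cv2.resize(np.vstack([a,b]),None,fx=.78,fy=.78))
cv2.imwrite('pics/top0x.png',cv2.resize(a,(800,600),interpolation=cv2.INTER_CUBIC));cv2.imwrite('pics/side0x.png',cv2.resize(b,(800,600),interpolation=cv2.INTER_CUBIC))
E
```

```text
pics
0.0 [ 165.57100701 -628.15003308  302.82826419] [[0.967, 0.255, -0.001], [0.255, -0.967, 0.002], [-0.0, -0.002, -1.0]] 1.0004342375512876
top [[380.1854820729804, 0.0, 257.51386954068937], [0.0, 380.1854820729804, 195.31084543901346], [0.0, 0.0, 1.0]] [-0.10766728  0.          0.          0.          0.        ] [ 476. -195.  899.] [[-0.0, -1.0, -0.0], [-1.0, 0.0, -0.1], [0.1, 0.0, -1.0]]
side [[415.68184967003106, 0.0, 253.00777630781056], [0.0, 415.68184967003106, 188.1452829803708], [0.0, 0.0, 1.0]] [-0.13019612  0.          0.          0.          0.        ] [ 476. -848.  601.] [[1.0, -0.09, 0.02], [-0.04, -0.63, -0.78], [0.08, 0.77, -0.63]]
```

View pics/top0x.png

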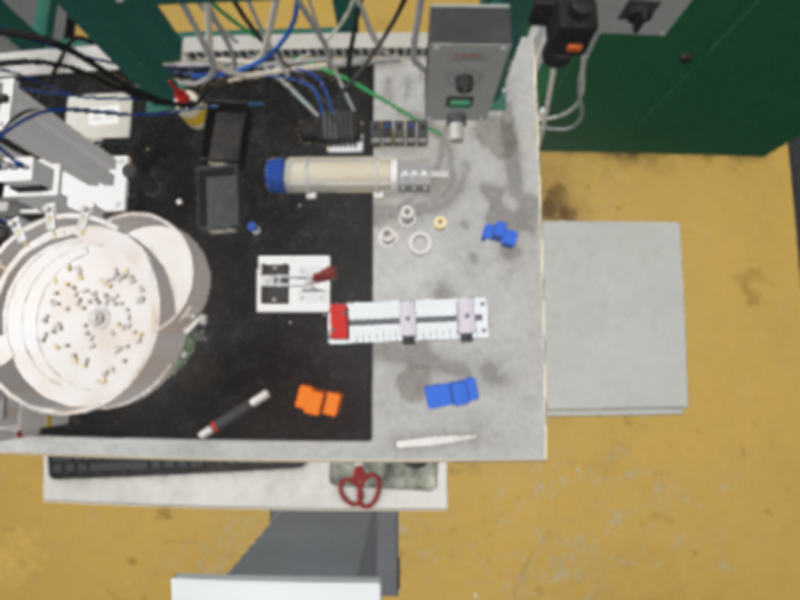

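View pics/side0x.png

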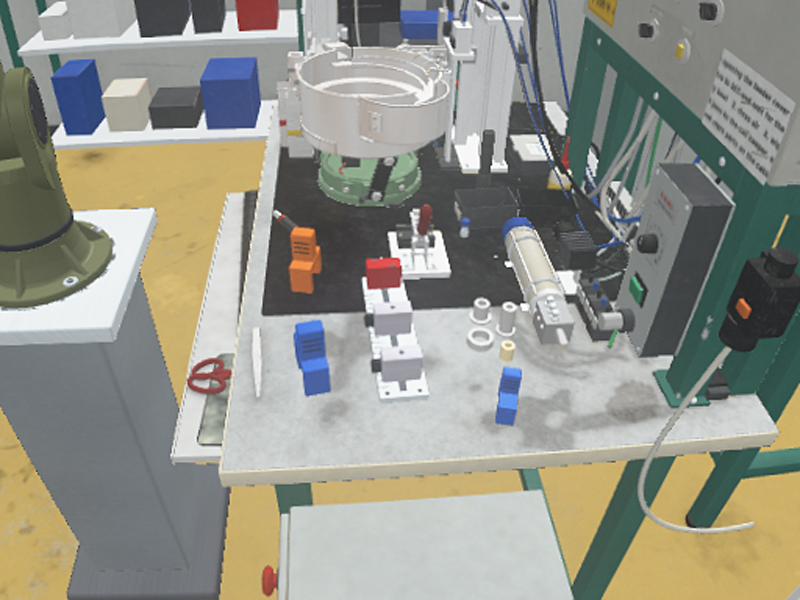

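The top view shows the rail at about (408,320): red stop at (340,321), near steel stop at (408,318), far steel stop at (466,315). Candidates for the spacer are the large blue one at (452,392), a small blue one at (500,235) and the orange twin at (318,400). The large blue one fits best by size, so I'll confirm with a crop and measure it.

```bash
cat > h.py <<'E'
from plant import status,cams
import cv2,numpy as np
P={n:cams.camera_params(n) for n in('top','side')}
def cast(n,uv,z):
    p=P[n];K=np.array(p['intrinsics']);D=np.array(p['D'],float);R,_=cv2.Rodrigues(np.array(p['rvec'],float));t=np.array(p['tvec'],float).ravel()
    q=cv2.undistortPoints(np.array(uv,float).reshape(-1,1,2),K,D).reshape(-1,2)
    d=np.c_[q,np.ones(len(q))]@R;c=-R.T@t
    return c+d*((z-c[2])/d[:,2])[:,None]
def proj(n,X):
    p=P[n];return cv2.projectPoints(np.array(X,float).reshape(-1,1,3),np.array(p['rvec'],float),np.array(p['tvec'],float),np.array(p['intrinsics']),np.array(p['D'],float))[0].reshape(-1,2)
def snap(n,f=None):
    im=cams.capture(n)[:,:,::-1].copy()
    if f: cv2.imwrite(f,im)
    return im
def blobs(im,lo,hi,amin=40):
    m=cv2.inRange(cv2.cvtColor(im,cv2.COLOR_BGR2HSV),lo,hi)
    cs=cv2.findContours(m,cv2.RETR_EXTERNAL,cv2.CHAIN_APPROX_NONE)[0]
    return [c for c in cs if cv2.contourArea(c)>amin]
E
python3 - <<'E'
from h import *
a=cv2.imread('pics/top0.png');b=cv2.imread('pics/side0.png')
for n,im in(('top',a),('side',b)):
    for nm,lo,hi in(('blue',(100,120,60),(125,255,255)),('red',(0,170,90),(6,255,255)),('orange',(7,180,120),(15,255,255))):
        for c in blobs(im,lo,hi):
            r=cv2.minAreaRect(c);print(n,nm,cv2.contourArea(c),np.round(r[0]),np.round(r[1],1),round(r[2]))
A=cv2.resize(a[185:265,205:345],None,fx=5.7,fy=5.7,interpolation=cv2.INTER_CUBIC)[:340]
A=cv2.resize(a[135:275,200:340],(420,420),interpolation=cv2.INTER_CUBIC)
B=cv2.resize(b[160:280,170:345],(380,260),interpolation=cv2.INTER_CUBIC)
A=cv2.resize(a[180:265,195:345],(800,453)[0:2],interpolation=cv2.INTER_CUBIC)
cv2.imwrite('pics/ctop.png',A)
cv2.imwrite('pics/cside.png',cv2.resize(b[160:280,180:340],(800,600),interpolation=cv2.INTER_CUBIC))
E
```

```text
top blue 399.0 [289. 252.] [15.1 32.2] 79
top blue 178.5 [320. 149.] [20.9 13.1] 17
top blue 189.0 [175. 112.] [20.4 11.7] 87
top blue 52.5 [172.  33.] [ 6.6 42.6] 51
top red 115.0 [217. 206.] [19.  8.] 90
top orange 382.5 [203. 257.] [27.6 17.3] 16
side blue 368.5 [325. 253.] [12.3 35.9] 8
side blue 734.5 [199. 229.] [46.5 18.9] 83
side blue 78.5 [329. 144.] [ 9.4 19.7] 66
side blue 1146.0 [50. 62.] [48.  28.9] 77
side blue 1436.5 [147.  59.] [44. 38.] 90
side blue 330.5 [268.  16.] [17. 23.] 90
```

View pics/ctop.png

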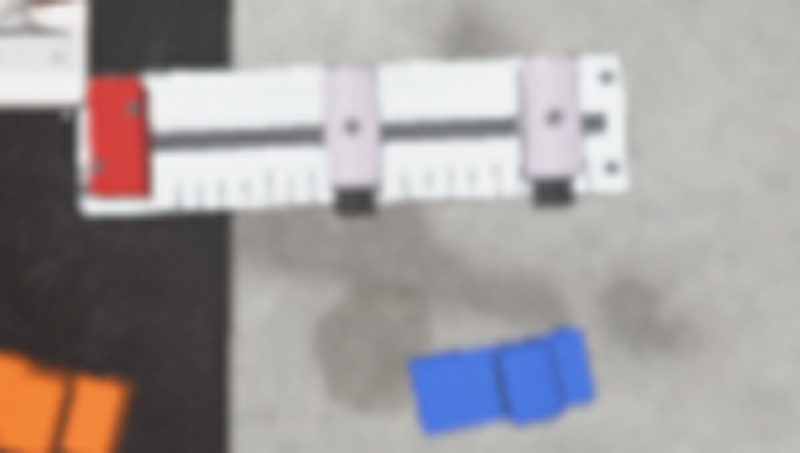

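View pics/cside.png

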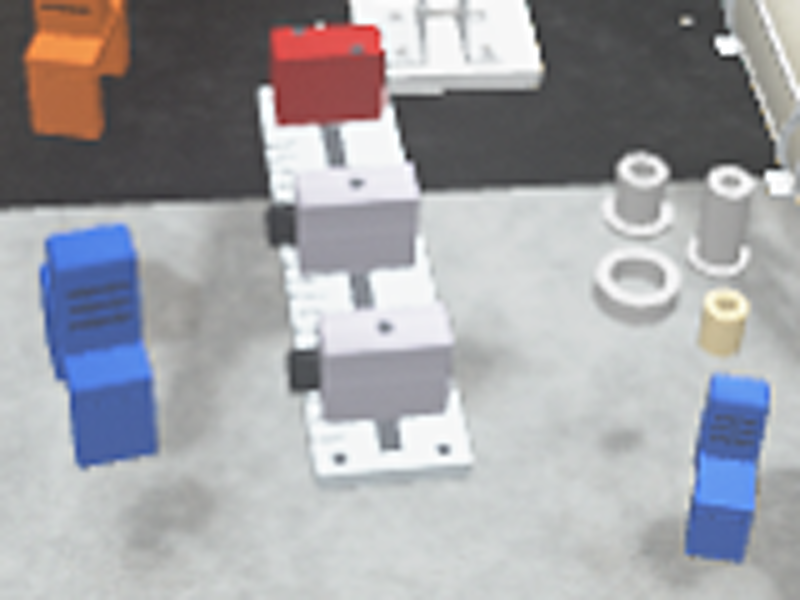

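The crop confirms the choice. The large blue spacer has its thick leg on the left (+y) at crop x 410–500 and its handle at 503–560. The near hole is at (352,126), the far hole at (555,118) and the red top at (118,136). The small blue one in the side crop at (730,470) is undersized. Next I'll cast these to positions.

```bash
python3 - <<'E'
from h import *
T=lambda l:np.array(l,float)/5.333+[195-.4,180-.4]
S=lambda l:np.array(l,float)/5+[180-.4,160-.4]
f=lambda n,p,z:cast(n,p,z)[:,:2].round(1).tolist()
print('near/far top',f('top',T([[352,126],[555,118]]),50));print('side',f('side',S([[357,183],[385,327]]),50))
print('red top corners',f('top',T([[90,75],[146,73],[148,196],[90,196]]),50))
print('red side',f('side',S([[272,35],[380,27],[384,62],[274,68]]),50))
print('plate corners',f('top',T([[622,55],[628,190],[80,213]]),10))
print('handle top',f('top',T([[503,347],[512,424],[567,412],[554,337]]),86.5))
print('handle side',f('side',S([[47,238],[126,227],[136,254],[57,262]]),86.5))
print('thick,thin',f('top',T([[410,360],[427,435],[583,325],[597,402]]),41.5))
E
```

```text
near/far top [[542.7, -201.2], [545.9, -286.6]]
side [[542.2, -200.5], [545.5, -285.4]]
red top corners [[564.4, -90.7], [565.2, -114.4], [513.3, -115.6], [513.3, -91.2]]
red side [[513.0, -95.7], [561.9, -92.6], [561.2, -118.9], [512.5, -120.3]]
plate corners [[577.1, -321.0], [517.4, -322.8], [507.6, -82.0]]
handle top [[451.3, -261.0], [420.8, -264.4], [425.5, -286.4], [455.2, -281.4]]
handle side [[420.3, -267.5], [449.5, -263.2], [453.2, -278.5], [424.3, -281.0]]
thick,thin [[444.6, -225.5], [413.3, -232.5], [459.1, -298.5], [426.8, -304.1]]
```

move_arm --steps '[[0.05, [0.024, 0.032, 0], -1], [0.05, [0.024, 0.032, 0], -1], [0.05, [0.024, 0.032, 0], -1], [0.05, [0.024, 0.032, 0], -0.8], [0.05, [0.024, 0.032, 0], 0]]'

```text
clock: 0.52
tool_pos: [286.4, -466.7, 303.4]
eef_rot: [[0.982, 0.189, -0.001], [0.189, -0.982, 0.001], [-0.0, -0.001, -1.0]]
ft_force: [0.6, -0.3, 1.3]
finger_gap: 0.583
gripper_force: 0.0
```

move_arm --steps '[[0.05, [0.024, 0.032, 0], 0], [0.05, [0.024, 0.032, 0], 0], [0.05, [0.024, 0.032, 0], 0], [0.05, [0.024, 0.032, 0], 0], [0.05, [0.024, 0.032, -0.01], 0]]'

```text
clock: 0.93
tool_pos: [407.1, -307.2, 295.4]
eef_rot: [[0.982, 0.19, 0.002], [0.19, -0.982, -0.003], [0.002, 0.003, -1.0]]
ft_force: [0.8, -0.7, 0.8]
finger_gap: 0.586
gripper_force: 0.0
```

move_arm --steps '[[0.05, [0.02, 0.03, -0.02], 0], [0.05, [0.007, 0.004, -0.03], 0], [0.05, [0, 0, -0.03], 0], [0.05, [0, 0, 0], 0]]'

```text
clock: 1.27
tool_pos: [430.1, -271.7, 208.2]
eef_rot: [[0.981, 0.193, -0.009], [0.193, -0.981, 0.006], [-0.007, -0.008, -1.0]]
ft_force: [-1.0, -0.2, -0.4]
finger_gap: 0.586
gripper_force: 0.0
```

move_arm --steps '[[0.05, [0.007, -0.002, -0.02], 0], [0.05, [0, 0, 0], 0], [0.05, [0, 0, 0], 0]]'

```text
clock: 1.52
tool_pos: [439.2, -276.9, 194.3]
eef_rot: [[0.982, 0.189, -0.001], [0.189, -0.982, 0.001], [-0.001, -0.001, -1.0]]
ft_force: [0.5, 0.0, 0.0]
finger_gap: 0.581
gripper_force: 0.0
```

```bash
python3 - <<'E'
from h import *
a=snap('top');b=snap('side');print(status.read_state()['tool_pos'].round(1))
A=cv2.resize(a[180:290,215:345],(520,440),interpolation=cv2.INTER_CUBIC)
B=cv2.resize(b[120:270,160:260],(280,440),interpolation=cv2.INTER_CUBIC)
cv2.imwrite('pics/c1.png',np.hstack([A,B]))
E
```

```text
[ 439.9 -277.3  195.5]
```

View pics/c1.png

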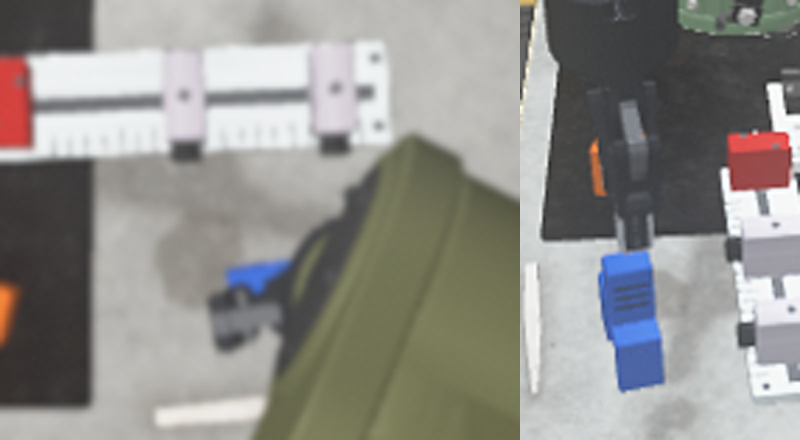

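The fingers (side inset around (637,225)) are directly above the blue handle at (628,265). I'll correct by (-2, +4) mm and descend.

move_arm --steps '[[0.05, [-0.002, 0.004, -0.03], 0], [0.05, [0, 0, -0.03], 0], [0.05, [0, 0, -0.015], 0], [0.05, [0, 0, 0], 0], [0.05, [0, 0, 0], 0]]' --grip_force 40

```text
clock: 2.03
tool_pos: [437.7, -272.9, 119.8]
eef_rot: [[0.982, 0.19, 0.0], [0.19, -0.982, -0.0], [0.0, 0.0, -1.0]]
ft_force: [0.0, -0.1, 0.2]
finger_gap: 0.591
gripper_force: 0.0
```

move_arm --steps '[[0.0, [0, 0, 0], 0], [0.0, [0, 0, 0], 0], [0.0, [0, 0, 0], 0], [0.0, [0, 0, 0], 0], [0.0, [0, 0, 0], 0]]' --grip_force 60

```text
clock: 2.45
tool_pos: [439.0, -273.4, 121.1]
eef_rot: [[0.982, 0.19, 0.003], [0.19, -0.982, -0.002], [0.003, 0.003, -1.0]]
ft_force: [0.3, -1.0, 6.7]
finger_gap: 0.249
gripper_force: 59.7
```

move_arm --steps '[[0.0, [0, 0, 0], 0], [0.0, [0, 0, 0.01], 0], [0.0, [0, 0, 0.03], 0], [0.0, [0, 0, 0.03], 0], [0.0, [0, 0, 0.01], 0]]'

```text
clock: 2.87
tool_pos: [439.4, -273.3, 203.6]
eef_rot: [[0.982, 0.191, 0.005], [0.191, -0.982, -0.004], [0.004, 0.005, -1.0]]
ft_force: [0.7, 0.2, 0.1]
finger_gap: 0.252
gripper_force: 59.0
```

move_arm --steps '[[0.0, [0, 0, 0.0], 0], [0.0, [0, 0, 0], 0]]'

```text
clock: 3.03
tool_pos: [437.5, -272.5, 199.0]
eef_rot: [[0.982, 0.19, 0.0], [0.19, -0.982, -0.001], [0.0, 0.001, -1.0]]
ft_force: [-0.4, 0.6, -1.8]
finger_gap: 0.25
gripper_force: 59.1
```

move_arm --steps '[[0.0, [0.03, 0.02, 0], -3], [0.0, [0.03, 0.02, 0], -3], [0.0, [0.03, 0.02, 0], -2.7], [0.0, [0.015, 0.011, 0], 0], [0.0, [0, 0, 0], 0]]'

```text
clock: 3.45
tool_pos: [545.2, -196.1, 196.6]
eef_rot: [[0.999, 0.047, -0.001], [0.047, -0.999, 0.005], [-0.001, -0.005, -1.0]]
ft_force: [0.6, 0.5, -2.6]
finger_gap: 0.252
gripper_force: 59.0
```

move_arm --steps '[[0.0, [0, 0, -0.01], 0], [0.0, [0, 0, 0], 0], [0.0, [0, 0, 0], 0]]'

```text
clock: 3.7
tool_pos: [540.5, -202.6, 186.5]
eef_rot: [[0.999, 0.038, -0.005], [0.038, -0.999, 0.001], [-0.005, -0.001, -1.0]]
ft_force: [0.2, -0.4, -1.3]
finger_gap: 0.251
gripper_force: 58.9
```

```bash
python3 - <<'E'
from h import *
b=snap('side');print(status.read_state()['tool_pos'].round(1))
cv2.imwrite('pics/c2.png',cv2.resize(b[120:270,160:360],(800,600),interpolation=cv2.INTER_CUBIC))
E
```

```text
[ 541.  -202.7  187.4]
```

View pics/c2.png

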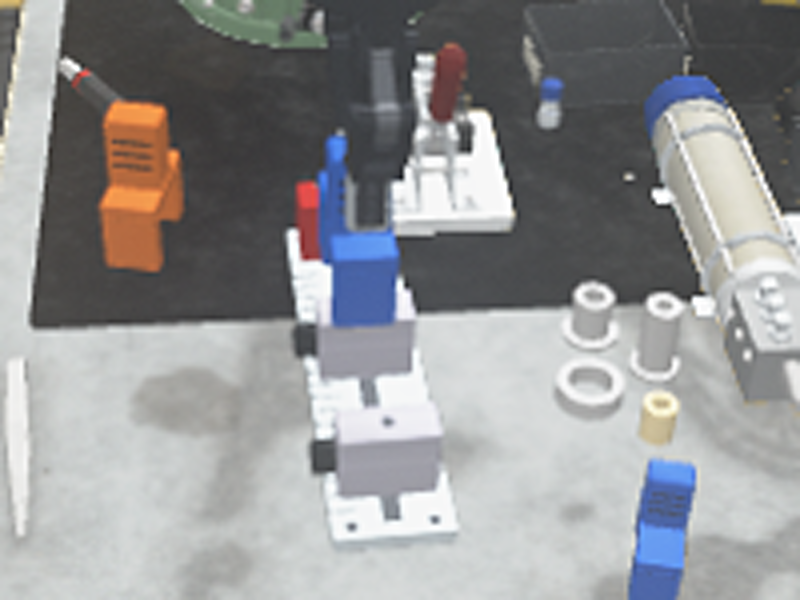

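The spacer hangs over the near stop, with its thin leg at crop (363,290) just outside the stop's face. I'll lower it there.

move_arm --steps '[[0.0, [0.001, 0.001, -0.02], 0], [0.0, [0, 0, -0.015], 0], [0.0, [0, 0, -0.008], 0], [0.0, [0, 0, 0], 0], [0.0, [0, 0, 0], 0]]'

```text
clock: 4.17
tool_pos: [543.2, -201.1, 145.9]
eef_rot: [[0.999, 0.039, -0.001], [0.039, -0.999, -0.0], [-0.001, -0.0, -1.0]]
ft_force: [0.4, -1.0, -0.6]
finger_gap: 0.254
gripper_force: 59.0
```

move_arm --steps '[[0.0, [0, 0.008, -0.001], 0], [0.0, [0, 0.008, -0.001], 0], [0.0, [-0.001, 0.008, 0], 0], [0.0, [0, 0.006, 0], 0], [0.0, [0, 0.004, 0], 0]]'

```text
clock: 4.58
tool_pos: [543.2, -165.6, 144.8]
eef_rot: [[0.999, 0.041, 0.001], [0.041, -0.999, -0.001], [0.001, 0.001, -1.0]]
ft_force: [-0.1, -3.0, 0.5]
finger_gap: 0.254
gripper_force: 59.4
```

move_arm --steps '[[0.0, [-0.0005, 0.002, 0], 0], [0.0, [0, 0, 0], 0], [0.0, [0, 0, 0], 0]]'

```text
clock: 4.83
tool_pos: [542.0, -163.8, 143.8]
eef_rot: [[0.999, 0.04, -0.001], [0.04, -0.999, 0.001], [-0.001, -0.001, -1.0]]
ft_force: [-0.6, -0.9, -1.4]
finger_gap: 0.256
gripper_force: 59.4
```

move_arm --steps '[[0.0, [0, 0.0015, 0], 0], [0.0, [0, 0.001, 0], 0]]'

```text
clock: 5.0
tool_pos: [541.9, -162.6, 143.6]
eef_rot: [[0.999, 0.039, -0.001], [0.039, -0.999, -0.001], [-0.001, 0.001, -1.0]]
ft_force: [0.8, -3.1, -1.7]
finger_gap: 0.25
gripper_force: 59.5
```

move_arm --steps '[[0.0, [0, 0.001, 0], 0], [0.0, [0, 0, 0], 0]]'

```text
clock: 5.17
tool_pos: [541.9, -161.3, 143.7]
eef_rot: [[0.999, 0.039, -0.001], [0.039, -0.999, -0.0], [-0.001, 0.0, -1.0]]
ft_force: [-0.1, -2.4, -1.5]
finger_gap: 0.252
gripper_force: 59.5
```

move_arm --steps '[[0.0, [0, 0.001, 0], 0], [0.0, [0, 0, 0], 0]]'

```text
clock: 5.33
tool_pos: [541.8, -160.1, 143.7]
eef_rot: [[0.999, 0.039, -0.001], [0.039, -0.999, 0.0], [-0.001, -0.0, -1.0]]
ft_force: [-0.6, -3.1, -2.2]
finger_gap: 0.251
gripper_force: 59.5
```

move_arm --steps '[[0.0, [0, 0.001, 0], 0], [0.0, [0, 0, 0], 0]]'

```text
clock: 5.5
tool_pos: [541.8, -158.9, 143.7]
eef_rot: [[0.999, 0.04, -0.001], [0.04, -0.999, 0.0], [-0.001, -0.0, -1.0]]
ft_force: [-0.5, -2.9, -2.2]
finger_gap: 0.252
gripper_force: 59.4
```

move_arm --steps '[[0.0, [0, 0.001, 0], 0], [0.0, [0, 0, 0], 0]]'

```text
clock: 5.67
tool_pos: [541.8, -157.8, 143.7]
eef_rot: [[0.999, 0.04, -0.001], [0.04, -0.999, 0.0], [-0.001, -0.0, -1.0]]
ft_force: [-1.6, -2.6, -2.0]
finger_gap: 0.249
gripper_force: 59.4
```

```bash
python3 - <<'E'
from h import *
a=snap('top');b=snap('side');print(status.read_state()['tool_pos'].round(1))
A=cv2.resize(a[180:260,195:325],(800,492),interpolation=cv2.INTER_CUBIC)[:300]
B=cv2.resize(b[150:260,220:300],(400,550),interpolation=cv2.INTER_CUBIC)
cv2.imwrite('pics/c3.png',np.hstack([cv2.resize(a[180:290,205:285],(400,550),interpolation=cv2.INTER_CUBIC),B]))
E
```

```text
[ 541.9 -157.8  143.8]
```

View pics/c3.png

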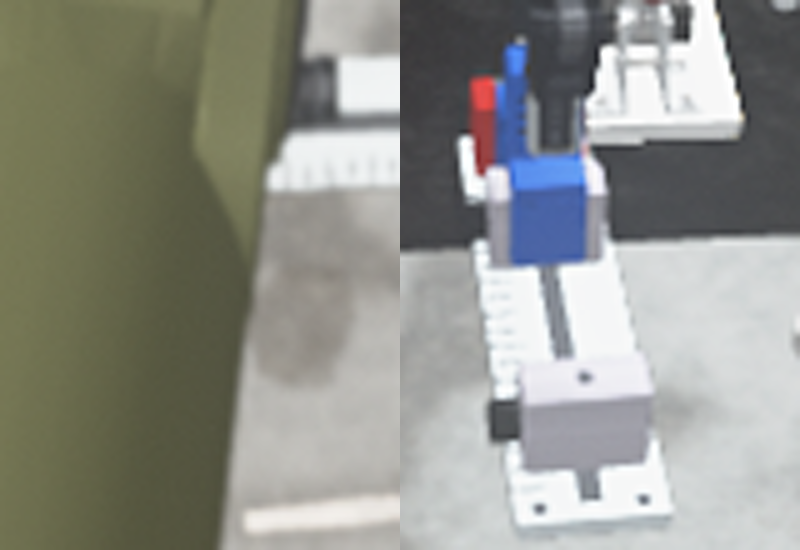

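The side view shows the spacer astride the near stop (right half, (548,210)), close to the red stop at (483,125). I'll continue in 1 mm steps until the force jumps.

move_arm --steps '[[0.0, [0, 0.001, 0], 0], [0.0, [0, 0, 0], 0]]'

```text
clock: 5.93
tool_pos: [542.0, -157.5, 143.9]
eef_rot: [[0.999, 0.04, -0.001], [0.04, -0.999, -0.001], [-0.001, 0.001, -1.0]]
ft_force: [-0.8, -4.6, -1.9]
finger_gap: 0.251
gripper_force: 59.1
```

move_arm --steps '[[0.0, [0, 0.001, 0], 0], [0.0, [0, 0, 0], 0]]'

```text
clock: 6.1
tool_pos: [541.9, -157.3, 143.9]
eef_rot: [[0.999, 0.039, -0.0], [0.039, -0.999, -0.002], [-0.0, 0.002, -1.0]]
ft_force: [-0.6, -5.4, -3.2]
finger_gap: 0.247
gripper_force: 59.0
```

Contact: the TCP stalled at y ≈ -157.4 with the force up. Now I'll back off, lift, and step over the far stop at (545.7, -286).

move_arm --steps '[[0.0, [0, -0.004, 0], 0], [0.0, [0, -0.005, 0], 0], [0.0, [0, 0, 0.01], 0], [0.0, [0, 0, 0.03], 0], [0.0, [0, 0, 0.015], 0]]'

```text
clock: 6.52
tool_pos: [543.4, -164.1, 201.9]
eef_rot: [[0.999, 0.04, 0.003], [0.04, -0.999, 0.001], [0.003, -0.001, -1.0]]
ft_force: [0.8, 0.1, -0.8]
finger_gap: 0.25
gripper_force: 59.6
```

move_arm --steps '[[0.0, [0, 0, 0], 0], [0.0, [0.002, -0.03, 0], 0], [0.0, [0.001, -0.04, 0], 0], [0.0, [0.001, -0.035, 0], 0], [0.0, [0, -0.016, 0], 0]]'

```text
clock: 6.93
tool_pos: [545.1, -291.6, 198.6]
eef_rot: [[0.999, 0.034, -0.0], [0.034, -0.999, -0.003], [-0.0, 0.003, -1.0]]
ft_force: [-1.1, -0.8, -1.2]
finger_gap: 0.251
gripper_force: 59.6
```

move_arm --steps '[[0.0, [0, 0, 0], 0], [0.0, [0, 0, 0], 0], [0.0, [0, 0, 0], 0]]'

```text
clock: 7.18
tool_pos: [546.6, -284.0, 198.6]
eef_rot: [[0.999, 0.041, -0.0], [0.041, -0.999, 0.002], [-0.0, -0.002, -1.0]]
ft_force: [0.0, 0.4, -1.6]
finger_gap: 0.25
gripper_force: 59.6
```

```bash
python3 - <<'E'
from h import *
b=snap('side');a=snap('top');print(status.read_state()['tool_pos'].round(1))
cv2.imwrite('pics/c4.png',np.hstack([cv2.resize(a[180:290,205:285],(400,550),interpolation=cv2.INTER_CUBIC),cv2.resize(b[150:260,220:300],(400,550),interpolation=cv2.INTER_CUBIC)]))
E
```

```text
[ 546.8 -283.7  198.9]
```

View pics/c4.png

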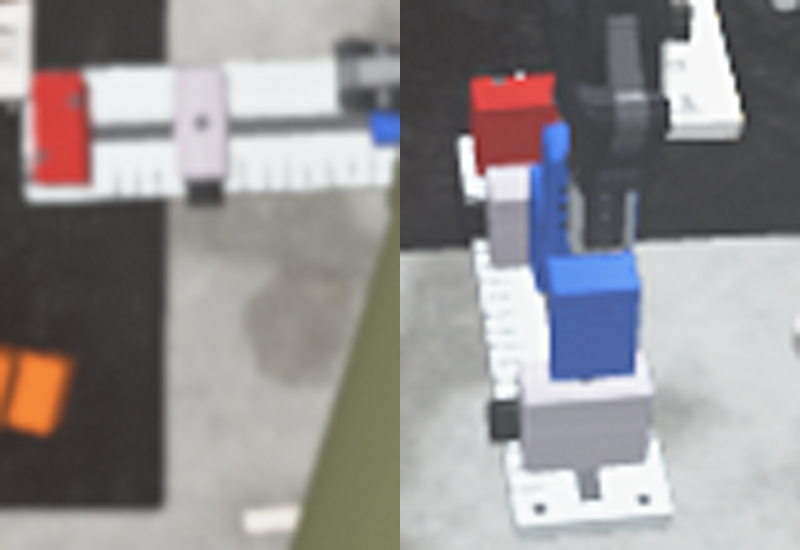

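The gap between red and near (top view, x 89 to 177) measures about 39–40 mm. The spacer is above the far stop, so I'll lower it.

move_arm --steps '[[0.0, [0, -0.002, -0.02], 0], [0.0, [0, 0, -0.02], 0], [0.0, [0, 0, -0.014], 0], [0.0, [0, 0, 0], 0], [0.0, [0, 0, 0], 0]]'

```text
clock: 7.7
tool_pos: [546.0, -286.8, 144.3]
eef_rot: [[0.999, 0.041, -0.002], [0.041, -0.999, 0.001], [-0.002, -0.001, -1.0]]
ft_force: [0.4, 0.6, -0.8]
finger_gap: 0.249
gripper_force: 59.6
```

move_arm --steps '[[0.0, [0, 0.01, 0], 0], [0.0, [-0.001, 0.012, 0], 0], [0.0, [0, 0.012, 0], 0], [0.0, [-0.001, 0.01, 0], 0], [0.0, [0, 0.008, 0], 0]]'

```text
clock: 8.12
tool_pos: [544.6, -234.6, 146.1]
eef_rot: [[0.999, 0.041, 0.001], [0.041, -0.999, -0.001], [0.001, 0.001, -1.0]]
ft_force: [0.1, -3.5, 0.2]
finger_gap: 0.255
gripper_force: 60.2
```

move_arm --steps '[[0.0, [0, 0.004, 0], 0], [0.0, [0, 0.003, 0], 0], [0.0, [0, 0, 0], 0], [0.0, [0, 0, 0], 0]]'

```text
clock: 8.45
tool_pos: [544.2, -228.2, 144.8]
eef_rot: [[0.999, 0.04, -0.0], [0.04, -0.999, 0.001], [-0.0, -0.001, -1.0]]
ft_force: [-0.6, 0.1, -1.0]
finger_gap: 0.247
gripper_force: 60.1
```

move_arm --steps '[[0.0, [0, 0.002, 0], 0], [0.0, [0, 0.0015, 0], 0], [0.0, [0, 0, 0], 0]]'

```text
clock: 8.7
tool_pos: [544.1, -225.8, 144.7]
eef_rot: [[0.999, 0.039, -0.0], [0.039, -0.999, -0.0], [-0.0, 0.0, -1.0]]
ft_force: [1.1, -2.6, -1.4]
finger_gap: 0.25
gripper_force: 60.1
```

move_arm --steps '[[0.0, [0, 0.001, 0], 0], [0.0, [0, 0, 0], 0]]'

```text
clock: 8.87
tool_pos: [544.0, -224.7, 144.7]
eef_rot: [[0.999, 0.039, -0.0], [0.039, -0.999, -0.0], [-0.0, 0.0, -1.0]]
ft_force: [1.0, -3.7, -2.8]
finger_gap: 0.25
gripper_force: 60.1
```

```bash
python3 - <<'E'
from h import *
a=snap('top');b=snap('side');print(status.read_state()['tool_pos'].round(1))
cv2.imwrite('pics/c5.png',np.hstack([cv2.resize(a[180:290,205:285],(400,550),interpolation=cv2.INTER_CUBIC),cv2.resize(b[150:260,220:300],(400,550),interpolation=cv2.INTER_CUBIC)]))
E
```

```text
[ 544.  -224.7  144.7]
```

View pics/c5.png

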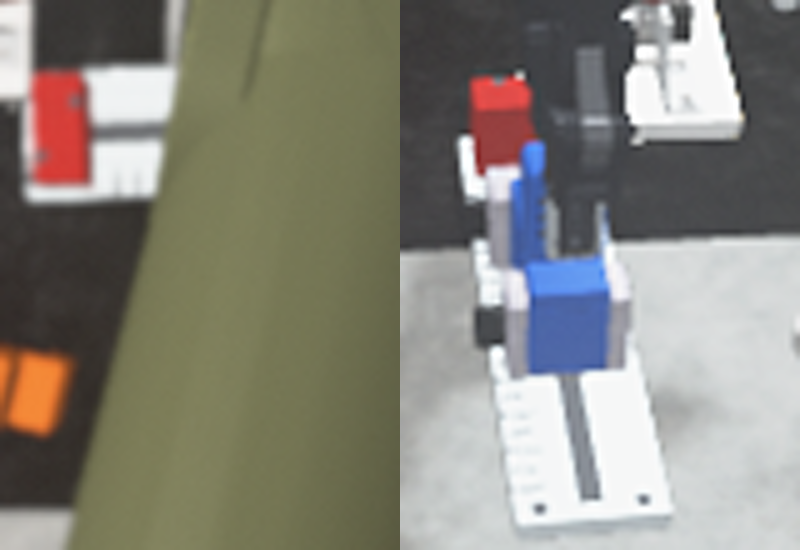

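The far stop has been drawn most of the way in (side view, (565,320)). Two more 1 mm steps, watching the force.

move_arm --steps '[[0.0, [0, 0.001, 0], 0], [0.0, [0, 0, 0], 0]]'

```text
clock: 9.13
tool_pos: [544.0, -223.4, 144.7]
eef_rot: [[0.999, 0.04, -0.001], [0.04, -0.999, 0.0], [-0.001, -0.0, -1.0]]
ft_force: [0.4, -1.9, -3.9]
finger_gap: 0.249
gripper_force: 60.0
```

move_arm --steps '[[0.0, [0, 0.001, 0], 0], [0.0, [0, 0, 0], 0]]'

```text
clock: 9.3
tool_pos: [543.9, -222.3, 144.7]
eef_rot: [[0.999, 0.04, -0.001], [0.04, -0.999, 0.0], [-0.001, -0.0, -1.0]]
ft_force: [-0.9, -3.1, -3.0]
finger_gap: 0.25
gripper_force: 60.0
```

move_arm --steps '[[0.0, [0, 0.0007, 0], 0], [0.0, [0, 0, 0], 0]]'

```text
clock: 9.47
tool_pos: [543.9, -221.7, 144.8]
eef_rot: [[0.999, 0.04, -0.001], [0.04, -0.999, 0.0], [-0.001, -0.0, -1.0]]
ft_force: [-0.8, -3.3, -2.8]
finger_gap: 0.251
gripper_force: 60.0
```

move_arm --steps '[[0.0, [0, -0.004, 0], 0], [0.0, [0, -0.004, 0], 0], [0.0, [0, 0, 0.01], 0], [0.0, [0, 0, 0.03], 0], [0.0, [0, 0, 0.015], 0]]'

```text
clock: 9.88
tool_pos: [545.2, -229.6, 202.9]
eef_rot: [[0.999, 0.04, 0.002], [0.04, -0.999, 0.0], [0.002, 0.0, -1.0]]
ft_force: [1.2, -0.7, -1.1]
finger_gap: 0.247
gripper_force: 60.3
```

move_arm --steps '[[0.0, [0, 0, 0], 0], [0.0, [-0.025, -0.01, 0], 0], [0.0, [-0.035, -0.013, 0], 0], [0.0, [-0.035, -0.01, 0], 0], [0.0, [-0.012, -0.004, 0], 0]]'

```text
clock: 10.3
tool_pos: [432.1, -268.5, 199.0]
eef_rot: [[0.999, 0.035, -0.005], [0.035, -0.999, 0.0], [-0.005, -0.0, -1.0]]
ft_force: [0.4, -0.3, -1.5]
finger_gap: 0.251
gripper_force: 60.2
```

move_arm --steps '[[0.0, [0, 0, 0], 0], [0.0, [0, 0, -0.025], 0], [0.0, [0, 0, -0.02], 0], [0.0, [0, 0, 0], 0], [0.0, [0, 0, 0], 0]]'

```text
clock: 10.72
tool_pos: [437.5, -265.7, 154.2]
eef_rot: [[0.999, 0.041, -0.001], [0.041, -0.999, 0.002], [-0.001, -0.002, -1.0]]
ft_force: [-1.1, 0.1, -1.2]
finger_gap: 0.253
gripper_force: 60.1
```

move_arm --steps '[[0.0, [0, 0, -0.016], 0], [0.0, [0, 0, -0.012], 0], [0.0, [0, 0, -0.002], 0], [0.0, [0, 0, 0], 0], [0.0, [0, 0, 0], 0]]'

```text
clock: 11.13
tool_pos: [437.7, -266.8, 125.5]
eef_rot: [[0.999, 0.04, 0.001], [0.04, -0.999, -0.0], [0.001, 0.0, -1.0]]
ft_force: [0.2, -0.5, -0.8]
finger_gap: 0.253
gripper_force: 60.2
```

move_arm --steps '[[0.0, [0, 0, -0.0015], 0], [0.0, [0, 0, 0], 0]]'

```text
clock: 11.3
tool_pos: [437.6, -267.0, 124.0]
eef_rot: [[0.999, 0.04, 0.001], [0.04, -0.999, -0.001], [0.001, 0.001, -1.0]]
ft_force: [-0.6, -1.0, -1.2]
finger_gap: 0.25
gripper_force: 60.2
```

move_arm --steps '[[0.0, [0, 0, -0.0015], 0], [0.0, [0, 0, 0], 0]]'

```text
clock: 11.47
tool_pos: [437.2, -266.9, 122.0]
eef_rot: [[0.999, 0.04, 0.0], [0.04, -0.999, -0.0], [0.0, 0.0, -1.0]]
ft_force: [-0.4, -0.4, -1.7]
finger_gap: 0.249
gripper_force: 60.2
```

move_arm --steps '[[0.0, [0, 0, -0.001], 0], [0.0, [0, 0, 0], 0]]'

```text
clock: 11.63
tool_pos: [437.3, -266.9, 121.1]
eef_rot: [[0.999, 0.04, 0.0], [0.04, -0.999, -0.0], [0.0, 0.0, -1.0]]
ft_force: [0.1, -0.0, -0.1]
finger_gap: 0.248
gripper_force: 60.4
```

move_arm --steps '[[0.0, [0, 0, -0.001], 0], [0.0, [0, 0, 0], 0]]'

```text
clock: 11.8
tool_pos: [437.5, -266.9, 121.1]
eef_rot: [[0.999, 0.04, 0.0], [0.04, -0.999, -0.001], [0.0, 0.001, -1.0]]
ft_force: [-4.3, 0.9, 6.7]
finger_gap: 0.249
gripper_force: 61.3
```

On the bench. Next: release, lift, and move clear.

move_arm --steps '[[0.045, [0, 0, 0], 0], [0.045, [0, 0, 0], 0], [0.045, [0, 0, 0], 0], [0.045, [0, 0, 0], 0]]'

```text
clock: 12.13
tool_pos: [437.1, -266.9, 119.8]
eef_rot: [[0.999, 0.04, -0.0], [0.04, -0.999, 0.0], [-0.0, -0.0, -1.0]]
ft_force: [-0.7, -0.1, 0.6]
finger_gap: 0.528
gripper_force: 0.0
```

move_arm --steps '[[0.045, [0, 0, 0.01], 0], [0.045, [0, 0, 0.03], 0], [0.045, [0, 0, 0.04], 0], [0.045, [0, 0, 0.04], 0], [0.045, [0, -0.02, 0.03], 0]]'

```text
clock: 12.55
tool_pos: [438.9, -283.3, 274.2]
eef_rot: [[0.999, 0.046, 0.003], [0.046, -0.999, -0.0], [0.003, 0.0, -1.0]]
ft_force: [1.3, -0.1, -0.0]
finger_gap: 0.529
gripper_force: 0.0
```

move_arm --steps '[[0.045, [-0.02, -0.035, 0], 0], [0.045, [-0.02, -0.035, 0], 0], [0.045, [-0.02, -0.035, 0], 0], [0.045, [-0.02, -0.035, 0], 0], [0.045, [-0.02, -0.035, 0], 0]]'

```text
clock: 12.97
tool_pos: [336.0, -463.3, 271.0]
eef_rot: [[0.999, 0.04, 0.001], [0.04, -0.999, -0.001], [0.001, 0.001, -1.0]]
ft_force: [2.0, -0.4, 0.1]
finger_gap: 0.525
gripper_force: 0.0
```

move_arm --steps '[[0.045, [-0.02, -0.035, 0], 0], [0.045, [-0.02, -0.035, 0], 0], [0.045, [0, 0, 0], 0], [0.045, [0, 0, 0], 0]]'

```text
clock: 13.3
tool_pos: [294.4, -534.2, 270.0]
eef_rot: [[0.999, 0.034, -0.001], [0.034, -0.999, -0.0], [-0.001, 0.0, -1.0]]
ft_force: [0.3, 1.2, -0.3]
finger_gap: 0.529
gripper_force: 0.0
```

```bash
python3 - <<'E'
from h import *
a=snap('top');b=snap('side');s=status.read_state();print(s['clock'],s['tool_pos'].round(1),s['ft_force'])
cv2.imwrite('pics/c6.png',np.hstack([cv2.resize(a[180:290,205:305],(500,550),interpolation=cv2.INTER_CUBIC),cv2.resize(b[150:260,180:240+0],(300,550),interpolation=cv2.INTER_CUBIC)]))
E
```

```text
13.4 [ 297.9 -531.2  270.2] [-0.55318342  0.61209461  0.07765896]
```

View pics/c6.png

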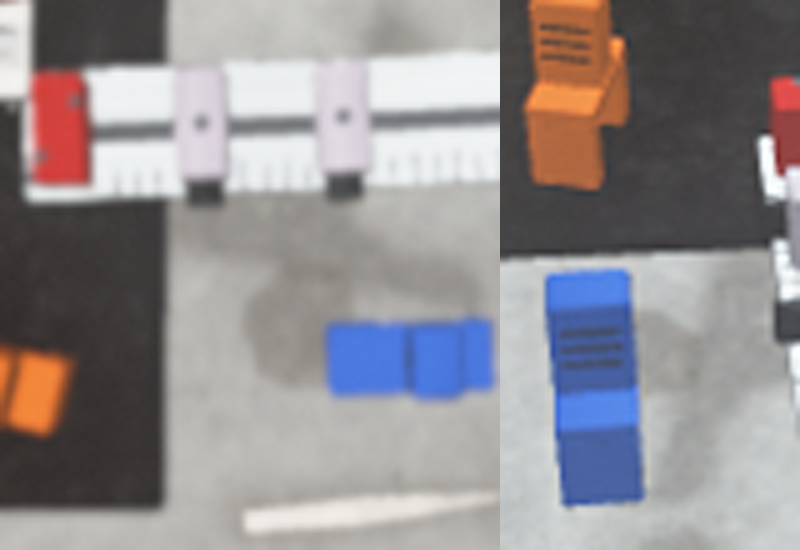

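The near hole is unmoved at (202,123) and the far hole is at (343,116), so they are about 63–64 mm apart, a gap of about 40 mm. The blue spacer stands upright at (410,358) and the arm is clear.

```bash
python3 -c "
from plant import robot
print(robot.hand_in())"
```

```text
the job is handed in; nothing more can be done
None
```

The job is handed in: from the camera images both gaps measure about 40 mm, and the blue spacer stands upright and released in front of the rail; the hand-in call returned no verdict.

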